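# Seat the six-sided accent tile

### The job

Four push-fit accent tiles stand proud of the mosaic panel. With the fingertips, gently press the six-sided one down until it is fully home, flush with the mosaic around it, then draw back clear. Do not touch the square, cross and bar tiles beside it, leave the pot, nippers, brush and loose tile where they are, and do not pull up or carry anything.

Things in the scene. Friction and masses are not known exactly. Their poses are not given: they have to be found in the camera images.
- panel: Mosaic panel fixed flat on the table, face 20 mm above it, of small flat pieces. Four 76 mm square pockets, 10 mm deep, centred at x = +-48, y = +-48 mm in its frame, one accent tile in the middle of each; which tile is where changes. Origin: on the table, midway between the pockets; the panel spans x -114 to +114, y -114 to +210 mm, z up.
- tile_hex (a joint): How far the six-sided tile is pushed down (m): starts between 0 (8 mm proud) and 0.002; 0.008 is fully home, flush with the mosaic (hard stop). Slides only vertically, takes about 3 N to move plus 0.4 N per 10 mm/s, stays where it is left. Glazed: must not be pressed with more than 40 N. Negative: pulled up by mistake.
- tile_hex_top (a point): Centre of the top face of the six-sided (regular hexagon) off-white tile to be pressed, 56 mm across flats, 10 mm thick, z up; its top is 26 to 28 mm above the table at the start and 20 mm when fully home.
- tile_square_top (a point): Centre of the top face of the square tile in the panel, 50 x 50 x 10 mm, same off-white; also standing 6 to 8 mm proud, not to be touched.
- tile_cross_top (a point): Centre of the top face of the plus-shaped tile, 60 mm across with arms 22 mm wide, 10 mm thick, same off-white; also standing proud, not to be touched.
- tile_bar_top (a point): Centre of the top face of the oblong bar tile, 64 x 26 x 10 mm, same off-white; also standing proud, not to be touched.
- pot: White round closed pot, 70 mm across, 60 mm tall, loose on the +y end of the panel's face; origin: centre of its underside.
- nippers: Tile nippers with dark handles, about 174 mm long, 60 mm wide, 18 mm tall, loose on the table beside the panel's -y edge; x runs along them to the jaws; origin under them, about mid-length.
- brush: Flat hand brush with a wooden handle, 200 mm long, 42 mm wide, 20 mm tall, lying loose on the table beyond the panel's +x edge and roughly parallel to it; x runs along it to the bristles, origin under its mid-length.
- spare: Loose square off-white tile, 50 x 50 x 10 mm, lying on the table at the panel's -x edge, not part of the job; origin: centre of its underside.

How it is judged (in metres and radians):
On the way:
1. the fingertips press the six-sided tile home (value of joint tile_hex above 0.0065 m and contact force between the fingers and tile_hex above 0.3 N), for 0.05 s.
At the end, for the whole second after the job is handed in: The six-sided tile is within 1.5 mm of flush; the other three panel tiles are within 1.5 mm of where they started; the pot, nippers, brush and loose tile are within 10 mm of where they started (value of joint tile_hex above 0.0065 m and distance of each of tile_square_top, tile_cross_top, tile_bar_top from where it was at the start of the episode below 0.0015 m and distance of each of pot, nippers, brush, spare from where it was at the start of the episode below 0.01 m); the robot touches nothing.
It fails at once if the six-sided tile is pressed with more than 40 N (contact force between any of the arm, the fingers and tile_hex above 40 N).
It fails at once if the six-sided tile is pulled up (value of joint tile_hex below -0.002 m).
It fails at once if another tile in the panel is touched or moved (contact force between any of the arm, the fingers and tile_square above 0.5 N or contact force between any of the arm, the fingers and tile_cross above 0.5 N or contact force between any of the arm, the fingers and tile_bar above 0.5 N or distance of any of tile_square_top, tile_cross_top, tile_bar_top from where it was at the start of the episode above 0.0015 m).
It fails at once if the pot, nippers, brush or loose tile is moved more than 10 mm (distance of any of pot, nippers, brush, spare from where it was at the start of the episode above 0.01 m).
It also fails if it takes over 32 s, if anything falls off the work surface, if the arm or the gripper's body presses on something with over 40 N, if the wrist force passes 120 N, or if a joint passes its speed limit or range.

### The arm

A 6-joint arm with a two-finger parallel gripper is mounted at the origin on the work surface. World frame = base frame: x ahead of the robot, y to its left, z up, the work surface at z = 0. Lengths are in m, angles in degrees, forces in N, time in s.
With the tool pointing down it reaches from about 0.375 to 0.9 m from the base axis. Payload 3.1 kg.
Tool frame: the origin (TCP) lies between the finger pads; the fingertips stand 11 mm ahead of it and the grasp point (between the pads) lies 8 mm behind it; z points along the fingers, y is the line along which they close (so a half turn about z gives the same grasp; the last joint's range is limited). The gripper opens to 87 mm and grips with 3 to 60 N. Pads are 19 mm wide; open, the fingers measure 117 mm over their backs; the gripper's body (75 mm by 190 mm) begins 51 mm behind the grasp point.
Start: joints at [66.32, 30.224, 82.088, -0, 67.689, -10.227], TCP at [0.145, 0.608, 0.207] pointing down, gripper open.
Joint ranges: [-176.69, 176.69], [-43.24, 126.21], [12.49, 139.97], [-82, 262], [0, 151.66], [-163.58, 163.58]. Speed limits (degrees/s): [159.86, 159.86, 180, 180, 180, 180].

### API

Orientations are given as a 3x3 rotation matrix whose columns are the frame's x, y, z axes.
In Python, from rig import bot, viewer, workorder, models gives the robot as it stands.
- The arm moves only by the shell command python3 -m jog 'ROWS'. ROWS is JSON, a list of rows, each a list of 7 numbers: the opening, from 0 (shut) to 1 (fully open), then the shift along the tool's x, y, z in m, then the turn, a rotation vector about the tool's x, y, z in degrees. In form: [[claw, x, y, z, ax, ay, az], ...]. A call has 1 to 20 rows; each row is the pose to reach, as a shift and turn from the pose commanded when the call began, along the tool's axes at that moment; what a row does not reach only later rows make up. A row lasts 1/8 s, in which the tool goes at most 62.5 mm and 10.7 degrees, less where a joint would pass 70% of its speed; a pose out of reach is approached as far as the arm can. A call with a gripper value outside its range is refused whole. The fingers move at their own pace and stop on an object; the grip force is fixed at half the most. Time passes only in rows, so rows that repeat a pose let the fingers close. It gives the time, the measured TCP pose, the force, the opening and the grip force at its end, in the units of the state.
- bot.read_state(): the state, without advancing time (a new reading comes with each control period).
- viewer.capture(name): name is "scene" or "top" or "wrist"; returns (picture, depth): 400x640x3 uint8, blue, green, red; 400x640 float32, m along the optical axis (not along the pixel's ray), 0 where there is no reading.
- viewer.camera_info(name): a dict with "fx", "fy", "cx", "cy" (pixels), "world_to_cam" (4x4, takes a point from world to camera coordinates). Camera axes: x right, y down, z forward; pixel columns grow to the right and rows downward; lengths in m; the calibration is good to about 2 mm. A picture is of the moment at which its call begins: read the wrist's pose just before it. camera_info takes no time and is no camera call; for the wrist camera it gives the pose at the moment of the call.
- workorder.hand_in(): hands the job in; it is judged then, once.
Trained networks look in the newest picture that a camera, given by its name, has taken for a name from the list of things; names that differ only in an ending like _2 or _b are one class to them, and where a whole thing is asked for, a point or a joint stands for the part that bears it (a point fixed in the world has none). Each returns a list of dicts, best first, with "p" (0 to 1); they miss things now and then, are a little off and sometimes report something else, mostly with a low value. They report only what shows in the picture. A call takes as long as a camera call.
- models.outline_of(camera, thing): "mask" (400x640 bool, what is visible of it).
- models.tip_of(camera, thing): "xyz" ([x, y, z] in m, in world coordinates, good to about 4 mm: a listed point, or the origin of a listed thing).
The state is a dict: "time_s": time; "joint_positions": joint angles; "qvel": joint speeds; "tau": joint torques, N m; "position": TCP position; "tcp_rot": TCP orientation; "force": force on the tool from outside, world axes, zero at the start; "moment": the same for the moment, N m; "opening": opening from 0.0 (shut) to 1.0 (fully open); "grasp_force": force on a finger pad.
Only numpy, scipy, OpenCV 4.12 (cv2) and the standard library are available. Lean on these libraries where they do the work, as an engineer would, in place of code of your own. Each camera call takes 0.05 s, during which the arm holds its last target. There are 200 camera calls.

## Working session

There is one attempt and no reset: what is moved stays moved. The work goes in short steps, Python scripts to look and compute and a shell command to move; the robot and the scene stay as the last step left them, time stands still between calls to the robot, and variables do not carry over. Pictures are saved under pics/ and viewed, at most 10 in all, crops included, and the job is handed in when it is done.

```bash
mkdir -p pics
python3 - <<'E'
from rig import bot, viewer, models
import cv2, numpy as np
s=bot.read_state();print(s['time_s'],s['position'],np.round(s['tcp_rot'],3),s['force'],s['opening'])
for c in ("top","scene"):
    p,d=viewer.capture(c);cv2.imwrite(f"pics/{c}0.png",p)
    for t in ("tile_hex_top","tile_square_top","tile_cross_top","tile_bar_top","panel","pot"):
        print(c,t,[(np.round(r['xyz'],4).tolist(),round(r['p'],2)) for r in models.tip_of(c,t)][:3])
E
```

```text
0.0 [0.14506578 0.60714767 0.20568175] [[-0.973  0.233 -0.001]
 [ 0.233  0.973 -0.002]
 [ 0.    -0.002 -1.   ]] [-0.34864728 -0.50067409  0.28209805] 1.0006479453083728
top tile_hex_top [([0.6023, -0.1365, 0.0269], 0.81), ([0.5497, -0.0936, 0.0053], 0.17)]
top tile_square_top [([0.5034, -0.1483, 0.0223], 0.71)]
top tile_cross_top [([0.4964, -0.0496, 0.0234], 0.76)]
top tile_bar_top [([0.5904, -0.0422, 0.0299], 0.89)]
top panel [([0.5512, -0.0928, 0.0052], 0.61)]
top pot [([0.5328, 0.069, 0.0168], 0.88)]
scene tile_hex_top [([0.5995, -0.1316, 0.0257], 0.9)]
scene tile_square_top [([0.5015, -0.1439, 0.0251], 0.58)]
scene tile_cross_top [([0.4922, -0.0505, 0.0266], 0.98)]
scene tile_bar_top [([0.5897, -0.0432, 0.0254], 0.57)]
scene panel [([0.5477, -0.0963, -0.0017], 0.97)]
scene pot [([0.53, 0.067, 0.0244], 0.9)]
```

View pics/top0.png

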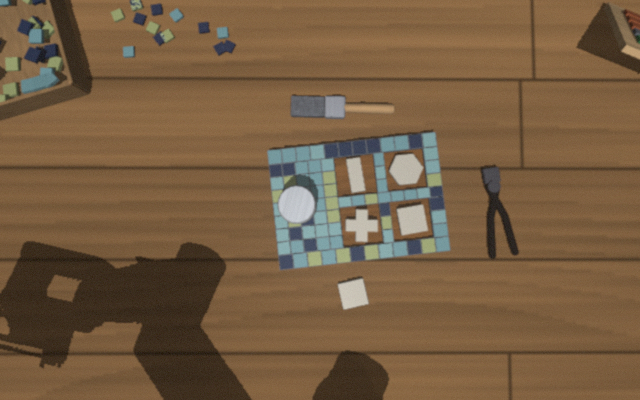

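The top view shows the hex tile at pixel (406,169), the bar at (356,175), the square at (412,219) and the cross at (362,225). The hex is at about (0.600, -0.134), so I'll travel there at height with the fingers closed.

```bash
python3 -m jog '[[0,-0.05,-0.05,0,0,0,0],[0,-0.09,-0.09,0,0,0,0],[0,-0.13,-0.13,0,0,0,0],[0,-0.17,-0.17,0,0,0,0],[0,-0.21,-0.21,0,0,0,0],[0,-0.25,-0.25,0,0,0,0],[0,-0.29,-0.29,0,0,0,0],[0,-0.33,-0.33,0,0,0,0],[0,-0.37,-0.37,0,0,0,0],[0,-0.41,-0.41,0,0,0,0],[0,-0.45,-0.45,0,0,0,0],[0,-0.49,-0.49,0,0,0,0],[0,-0.53,-0.53,0,0,0,0],[0,-0.57,-0.57,0,0,0,0],[0,-0.60,-0.60,0,0,0,0],[0,-0.615,-0.615,0,0,0,0],[0,-0.615,-0.615,0,0,0,0],[0,-0.615,-0.615,0,0,0,0],[0,-0.615,-0.615,0,0,0,0],[0,-0.615,-0.615,0,0,0,0]]'
cat > look.py <<'E'
import sys
from rig import bot, viewer, models
import cv2, numpy as np
n=sys.argv[1]
s=bot.read_state();print(s['time_s'],s['position'],np.round(s['tcp_rot'],3).tolist(),s['force'],s['opening'])
for c in ("wrist","top"):
    ci=viewer.camera_info(c);p,d=viewer.capture(c);cv2.imwrite(f"pics/{c}{n}.png",p)
    for r in models.outline_of(c,"tile_hex_top")[:1]:
        m=cv2.erode(r['mask'].astype(np.uint8),np.ones((3,3)))
        v,u=np.nonzero(m&(d>0));z=d[v,u]
        k=abs(z-np.median(z))<.03;u,v,z=u[k],v[k],z[k]
        P=np.c_[(u-ci['cx'])/ci['fx']*z,(v-ci['cy'])/ci['fy']*z,z,np.ones(len(z))]@np.linalg.inv(ci['world_to_cam']).T
        lo,hi=P[:,:2].min(0),P[:,:2].max(0)
        print(c,r['p'],len(z),'med',np.median(P,0)[:3],'mean',P.mean(0)[:3],'ext',lo,hi)
    print(c,[(np.round(r['xyz'],4).tolist(),round(r['p'],2)) for r in models.tip_of(c,"tile_hex_top")])
E
python3 look.py 1
```

```text
time_s: 3.2
position: [0.6001, -0.1324, 0.2069]
tcp_rot: [[-0.973, 0.232, -0.0], [0.232, 0.973, 0.0], [0.0, 0.0, -1.0]]
force: [-0.8, 0.7, 0.1]
opening: 0.01
grasp_force: 0.0
3.2 [ 0.60010165 -0.13237742  0.20687841] [[-0.973, 0.232, -0.0], [0.232, 0.973, 0.0], [0.0, 0.0, -1.0]] [-0.81772898  0.66613469  0.05239114] 0.01041951481280065
wrist 0.95 2002 med [ 0.59842591 -0.13493259  0.02686565] mean [ 0.59859601 -0.13499708  0.02687195] ext [ 0.57115389 -0.16503473] [ 0.62682999 -0.10477215]
wrist [([0.6004, -0.1368, 0.0287], 0.57)]
top 0.83 366 med [ 0.59754658 -0.12495779  0.02688145] mean [ 0.5975971  -0.12472226  0.02687443] ext [ 0.57258898 -0.14251001] [ 0.62024688 -0.1057718 ]
top [([0.6017, -0.1365, 0.0273], 0.77)]
```

View pics/wrist1.png

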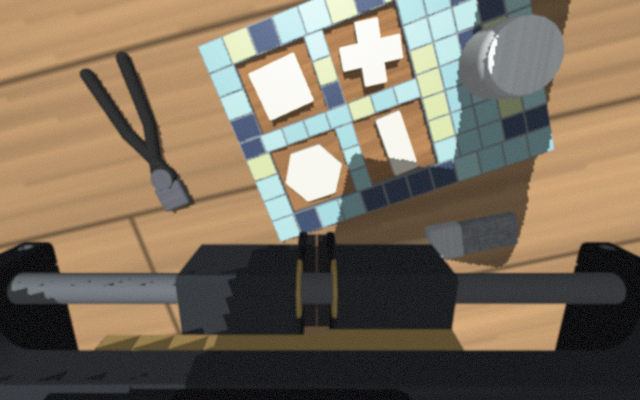

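The wrist view shows the hex whole at pixel (313,173), with its centre at (0.599, -0.135) and its top at z≈0.027. The closed fingertips are above it. I'll descend to about 14 mm above the tile.

```bash
python3 -m jog '[[0,0.001,-0.003,0.03,0,0,0],[0,0.001,-0.003,0.07,0,0,0],[0,0.001,-0.003,0.11,0,0,0],[0,0.001,-0.003,0.14,0,0,0],[0,0.001,-0.003,0.155,0,0,0],[0,0.001,-0.003,0.155,0,0,0],[0,0.001,-0.003,0.155,0,0,0]]'; python3 look.py 2
```

```text
time_s: 4.38
position: [0.5998, -0.1365, 0.0529]
tcp_rot: [[-0.973, 0.233, 0.002], [0.233, 0.973, -0.001], [-0.002, -0.0, -1.0]]
force: [0.1, -0.2, -0.8]
opening: 0.005
grasp_force: 0.0
4.375 [ 0.59982347 -0.13648895  0.05288107] [[-0.973, 0.233, 0.002], [0.233, 0.973, -0.001], [-0.002, -0.0, -1.0]] [ 0.06676264 -0.23312333 -0.83199189] 0.004793403919635919
wrist [([0.5975, -0.1349, 0.0242], 0.93)]
top [([0.5329, 0.0688, 0.0198], 0.74), ([0.6016, -0.1383, 0.028], 0.6)]
```

View pics/wrist2.png

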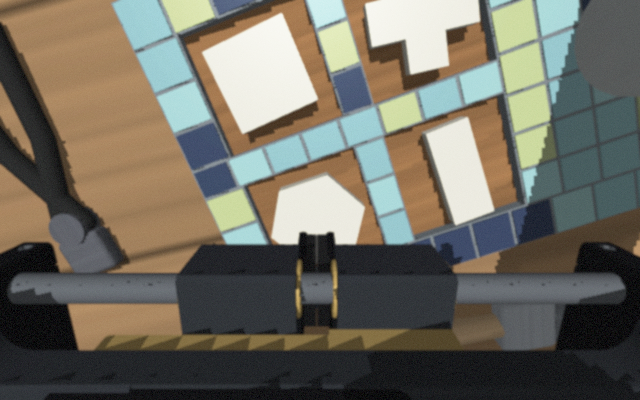

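The fingers are above the hex, whose visible part is centred near (318,210), well clear of the bar and square. I'll press slowly and check the force partway.

```bash
python3 -m jog '[[0,0,0,0.004,0,0,0],[0,0,0,0.008,0,0,0],[0,0,0,0.011,0,0,0],[0,0,0,0.013,0,0,0],[0,0,0,0.015,0,0,0],[0,0,0,0.016,0,0,0],[0,0,0,0.017,0,0,0],[0,0,0,0.018,0,0,0],[0,0,0,0.018,0,0,0]]'
```

```text
time_s: 5.8
position: [0.5987, -0.136, 0.0336]
tcp_rot: [[-0.973, 0.233, -0.0], [0.233, 0.973, 0.0], [0.0, 0.0, -1.0]]
force: [-1.0, -0.6, -0.4]
opening: 0.006
grasp_force: 0.0
```

```bash
python3 -m jog '[[0,0,0,0.001,0,0,0],[0,0,0,0.0015,0,0,0],[0,0,0,0.002,0,0,0],[0,0,0,0.0025,0,0,0]]'
```

```text
time_s: 6.3
position: [0.5987, -0.1361, 0.0311]
tcp_rot: [[-0.973, 0.233, -0.0], [0.233, 0.973, 0.0], [0.0, 0.0, -1.0]]
force: [0.5, -0.1, 0.7]
opening: 0.004
grasp_force: 0.0
```

```bash
python3 -m jog '[[0,0,0,0.0005,0,0,0],[0,0,0,0.001,0,0,0]]';  python3 look.py 3
```

```text
time_s: 6.55
position: [0.5988, -0.1361, 0.0301]
tcp_rot: [[-0.973, 0.233, 0.0], [0.233, 0.973, 0.0], [-0.0, 0.0, -1.0]]
force: [0.3, 0.7, 0.6]
opening: 0.001
grasp_force: 0.0
6.55 [ 0.5987615  -0.13606309  0.03012398] [[-0.973, 0.233, 0.0], [0.233, 0.973, 0.0], [-0.0, 0.0, -1.0]] [0.26385723 0.73059451 0.5809196 ] 0.0005534826295219948
wrist 0.64 3991 med [ 0.58686004 -0.13123134  0.02677167] mean [ 0.58670867 -0.13242201  0.02660774] ext [ 0.5700553  -0.16336919] [ 0.60914879 -0.10467903]
wrist [([0.5971, -0.1351, 0.026], 0.64)]
top []
```

View pics/wrist3.png

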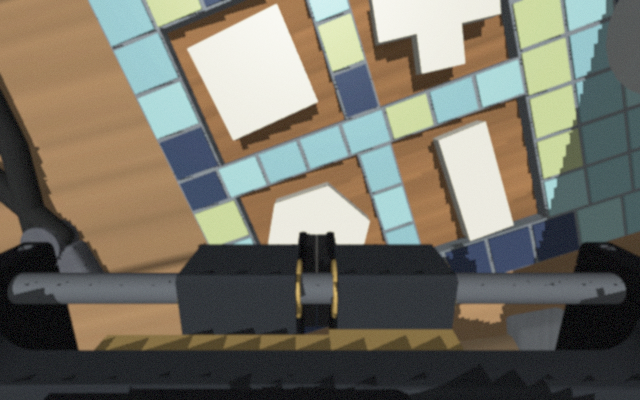

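The depth shows the tile still at z≈0.027, so there's no contact yet. I'll measure where the fingertips actually are.

```bash
python3 - <<'E'
from rig import viewer
import numpy as np
ci=viewer.camera_info("wrist");p,d=viewer.capture("wrist");W=np.linalg.inv(ci['world_to_cam'])
for v in range(224,335,8):
  for u in (309,317,325):
    z=d[v,u];print(v,u,np.round(W@[(u-ci['cx'])/ci['fx']*z,(v-ci['cy'])/ci['fy']*z,z,1],4)[:3],end=' ')
  print()
E
python3 -m jog '[[0,0,0,0.0005,0,0,0],[0,0,0,0.001,0,0,0]]'
```

```text
224 309 [ 0.5902 -0.1383  0.0263] 224 317 [ 0.591  -0.1337  0.0269] 224 325 [ 0.5924 -0.1292  0.026 ] 
232 309 [ 0.5943 -0.1392  0.0283] 232 317 [ 0.5957 -0.1348  0.0274] 232 325 [ 0.5969 -0.1302  0.027 ] 
240 309 [ 0.5883 -0.1372  0.0543] 240 317 [ 0.5891 -0.1333  0.0544] 240 325 [ 0.5904 -0.1294  0.0537] 
248 309 [ 0.5885 -0.1371  0.0633] 248 317 [ 0.589  -0.1333  0.0642] 248 325 [ 0.59   -0.1296  0.0638] 
256 309 [ 0.5882 -0.1368  0.0726] 256 317 [ 0.5902 -0.1336  0.0702] 256 325 [ 0.5903 -0.1299  0.0716] 
264 309 [ 0.5886 -0.1368  0.0794] 264 317 [ 0.5938 -0.1344  0.0708] 264 325 [ 0.5899 -0.13    0.08  ] 
272 309 [ 0.588  -0.1364  0.0876] 272 317 [ 0.5975 -0.1353  0.0714] 272 325 [ 0.5899 -0.1302  0.0868] 
280 309 [ 0.5665 -0.1302  0.1322] 280 317 [ 0.5673 -0.1283  0.1316] 280 325 [ 0.5673 -0.1262  0.1324] 
288 309 [ 0.5674 -0.1304  0.1344] 288 317 [ 0.5683 -0.1286  0.1337] 288 325 [ 0.5689 -0.1266  0.1335] 
296 309 [ 0.5692 -0.1308  0.1352] 296 317 [ 0.5699 -0.1289  0.1349] 296 325 [ 0.5707 -0.127   0.1343] 
304 309 [ 0.5969 -0.1384  0.0961] 304 317 [ 0.647  -0.1469  0.0212] 304 325 [ 0.5988 -0.1325  0.0955] 
312 309 [ 0.6004 -0.1393  0.0962] 312 317 [ 0.653  -0.1483  0.0209] 312 325 [ 0.6023 -0.1333  0.0956] 
320 309 [ 0.6036 -0.1401  0.0966] 320 317 [ 0.6595 -0.1499  0.0203] 320 325 [ 0.6053 -0.134   0.0964] 
328 309 [ 0.6639 -0.1564  0.0207] 328 317 [ 0.6651 -0.1512  0.0208] 328 325 [ 6.818e-01 -1.491e-01  4.000e-04] 
time_s: 7.15
position: [0.5987, -0.1361, 0.0291]
tcp_rot: [[-0.973, 0.233, -0.0], [0.233, 0.973, 0.0], [0.0, 0.0, -1.0]]
force: [-1.6, -0.5, 0.2]
opening: 0.009
grasp_force: 0.0
```

The finger tips read about z≈0.05, roughly 20 mm above the tile, so the closed tips reach less far than I assumed. I'll keep descending in small steps and watch the force.

```bash
python3 -m jog '[[0,0,0,0.001,0,0,0],[0,0,0,0.002,0,0,0],[0,0,0,0.003,0,0,0],[0,0,0,0.004,0,0,0]]' | grep -E 'pos|force'
python3 - <<'E'
from rig import viewer
import numpy as np,cv2
ci=viewer.camera_info("wrist");p,d=viewer.capture("wrist");W=np.linalg.inv(ci['world_to_cam'])
for v in range(222,248,2):
  u=312;z=d[v,u];print(v,np.round(W@[(u-ci['cx'])/ci['fx']*z,(v-ci['cy'])/ci['fy']*z,z,1],4)[:3])
cv2.imwrite("pics/w4.png",cv2.resize(p[180:340,220:420],(800,640))[:600])
p,d=viewer.capture("scene");cv2.imwrite("pics/s4.png",p)
E
```

```text
position: [0.5987, -0.136, 0.025]
force: [-0.3, -0.4, 0.9]
grasp_force: 0.0
222 [ 0.5876 -0.1358  0.0259]
224 [ 0.5234 -0.1181  0.2038]
226 [ 0.5897 -0.1363  0.0267]
228 [ 0.5909 -0.1366  0.0266]
230 [ 0.5919 -0.1368  0.0271]
232 [ 0.5932 -0.1371  0.0267]
234 [ 0.5886 -0.1358  0.0413]
236 [ 0.5887 -0.1358  0.0438]
238 [ 0.5885 -0.1358  0.0467]
240 [ 0.5885 -0.1357  0.0494]
242 [ 0.5884 -0.1357  0.052 ]
244 [ 0.5887 -0.1357  0.0538]
246 [ 0.5883 -0.1356  0.057 ]
```

View pics/s4.png

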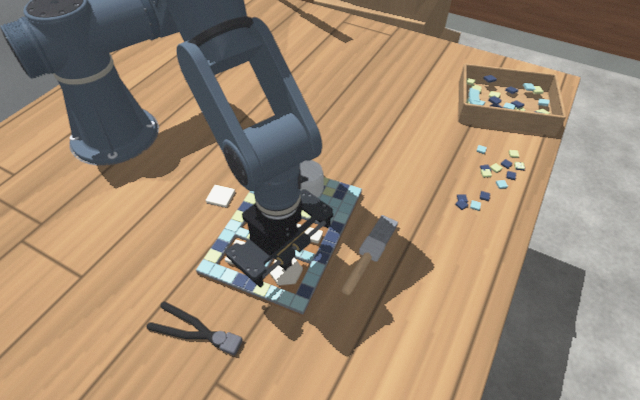

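View pics/w4.png

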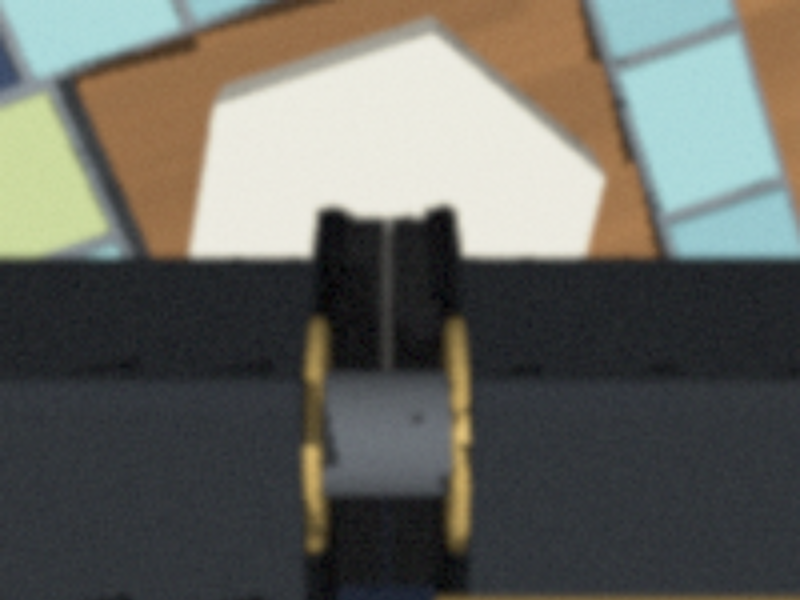

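The scene view shows the gripper over the hex near (285,270), with everything else undisturbed. In the wrist crop the tips end above the hex, at z≈0.040, about 13 mm over it. I'll continue down.

```bash
python3 -m jog '[[0,0,0,0.002,0,0,0],[0,0,0,0.004,0,0,0],[0,0,0,0.006,0,0,0],[0,0,0,0.008,0,0,0],[0,0,0,0.009,0,0,0],[0,0,0,0.010,0,0,0]]' | grep -E 'pos|force'
python3 -m jog '[[0,0,0,0.001,0,0,0],[0,0,0,0.002,0,0,0]]' | grep -E 'pos|force'
cat > tip.py <<'E'
from rig import viewer
import numpy as np
ci=viewer.camera_info("wrist");p,d=viewer.capture("wrist");W=np.linalg.inv(ci['world_to_cam'])
for u in (312,320):
  print([np.round((W@[(u-ci['cx'])/ci['fx']*d[v,u],(v-ci['cy'])/ci['fy']*d[v,u],d[v,u],1])[2],4) for v in range(216,242,2)])
E
python3 tip.py
```

```text
position: [0.5988, -0.1361, 0.0151]
force: [0.5, 0.4, 0.1]
grasp_force: 0.0
position: [0.5988, -0.1361, 0.0131]
force: [0.7, 0.0, -0.4]
grasp_force: 0.0
[np.float64(0.027), np.float64(0.0279), np.float64(0.027), np.float64(0.0276), np.float64(0.0261), np.float64(0.027), np.float64(0.0261), np.float64(0.0261), np.float64(0.027), np.float64(0.0302), np.float64(0.033), np.float64(0.0358), np.float64(0.0367)]
[np.float64(0.0277), np.float64(0.0266), np.float64(0.0252), np.float64(0.0267), np.float64(0.0274), np.float64(0.0274), np.float64(0.0263), np.float64(0.0274), np.float64(0.0261), np.float64(0.0282), np.float64(0.0326), np.float64(0.0357), np.float64(0.0366)]
```

Now 1 mm above the tile. I'll press slowly.

```bash
python3 -m jog '[[0,0,0,0.001,0,0,0],[0,0,0,0.002,0,0,0],[0,0,0,0.003,0,0,0]]' | grep -E 'pos|force'
python3 -m jog '[[0,0,0,0.001,0,0,0],[0,0,0,0.002,0,0,0]]' | grep -E 'pos|force'
python3 tip.py
```

```text
position: [0.5988, -0.1361, 0.0103]
force: [-0.7, 0.3, 2.3]
grasp_force: 1.3
position: [0.5988, -0.136, 0.0083]
force: [-1.1, 0.0, 2.5]
grasp_force: 1.4
[np.float64(0.0237), np.float64(0.024), np.float64(0.0242), np.float64(0.024), np.float64(0.1871), np.float64(0.0249), np.float64(0.025), np.float64(0.0246), np.float64(0.0236), np.float64(0.0236), np.float64(0.0272), np.float64(0.0295), np.float64(0.0323)]
[np.float64(0.0249), np.float64(0.0249), np.float64(0.0239), np.float64(0.0245), np.float64(0.0238), np.float64(0.0246), np.float64(0.0244), np.float64(0.025), np.float64(0.0245), np.float64(0.0239), np.float64(0.0281), np.float64(0.0292), np.float64(0.0318)]
```

The tile is moving (now z≈0.0243), with about 3 N. About 4 mm to go.

```bash
python3 -m jog '[[0,0,0,0.001,0,0,0],[0,0,0,0.002,0,0,0],[0,0,0,0.003,0,0,0]]' | grep -E 'pos|force'
python3 -m jog '[[0,0,0,0.0005,0,0,0],[0,0,0,0.001,0,0,0]]' | grep -E 'pos|force'
python3 -m jog '[[0,0,0,0.0004,0,0,0],[0,0,0,0.0004,0,0,0]]' | grep -E 'pos|force'
python3 tip.py
```

```text
position: [0.5988, -0.1361, 0.0051]
force: [-0.5, -0.3, 2.8]
grasp_force: 1.4
position: [0.5988, -0.136, 0.0045]
force: [-1.4, 0.3, 6.1]
grasp_force: 3.7
position: [0.5988, -0.136, 0.0045]
force: [-1.7, -0.1, 7.6]
grasp_force: 3.6
[np.float64(0.021), np.float64(0.0205), np.float64(0.0219), np.float64(0.021), np.float64(0.0207), np.float64(0.021), np.float64(0.0204), np.float64(0.0206), np.float64(0.0208), np.float64(0.0221), np.float64(0.0233), np.float64(0.0274), np.float64(0.028)]
[np.float64(0.021), np.float64(0.0202), np.float64(0.0209), np.float64(0.0204), np.float64(0.0199), np.float64(0.0193), np.float64(0.0213), np.float64(0.0206), np.float64(0.0207), np.float64(0.021), np.float64(0.0233), np.float64(0.0261), np.float64(0.0298)]
```

It's on the hard stop: the position has stalled, the force is rising, and the tile reads z≈0.0206. Retracting straight up, then verifying.

```bash
python3 -m jog '[[0,0,0,-0.002,0,0,0],[0,0,0,-0.008,0,0,0],[0,0,0,-0.03,0,0,0],[0,0,0,-0.07,0,0,0],[0,0,0,-0.11,0,0,0],[0,0,0,-0.15,0,0,0],[0,0,0,-0.19,0,0,0],[0,0,0,-0.2,0,0,0],[0,0,0,-0.2,0,0,0],[0,0,0,-0.2,0,0,0],[0,0,0,-0.2,0,0,0]]'; python3 look.py 5
python3 - <<'E'
from rig import models
for t in ("tile_hex_top","tile_square_top","tile_cross_top","tile_bar_top","pot"):
    print(t,[(r['xyz'],r['p']) for r in models.tip_of("wrist",t)][:1])
E
```

```text
time_s: 11.78
position: [0.5978, -0.1357, 0.2019]
tcp_rot: [[-0.973, 0.233, -0.003], [0.233, 0.973, 0.001], [0.003, 0.001, -1.0]]
force: [0.0, 0.5, 0.9]
opening: 0.007
grasp_force: 0.0
11.775 [ 0.5977873  -0.13566501  0.20190883] [[-0.973, 0.233, -0.003], [0.233, 0.973, 0.001], [0.003, 0.001, -1.0]] [0.01435386 0.54563747 0.92980579] 0.00716239722984723
wrist 0.71 1955 med [ 0.59835604 -0.13487746  0.02069851] mean [ 0.59848522 -0.13498091  0.02069988] ext [ 0.57108911 -0.16496502] [ 0.62696672 -0.1058957 ]
wrist [([0.6001, -0.1381, 0.0195], 0.73)]
top 0.73 411 med [ 0.59644307 -0.12812307  0.02064039] mean [ 0.59631919 -0.12857217  0.02061096] ext [ 0.5731668 -0.1492327] [ 0.61911367 -0.10685166]
top [([0.5993, -0.135, 0.0194], 0.63)]
tile_hex_top [([0.6001, -0.1381, 0.0195], 0.73)]
tile_square_top [([0.5035, -0.1483, 0.0248], 0.65)]
tile_cross_top [([0.4943, -0.0542, 0.0315], 0.72)]
tile_bar_top [([0.5896, -0.0411, 0.0245], 0.93)]
pot [([0.5347, 0.0681, 0.0185], 0.94)]
```

View pics/wrist5.png

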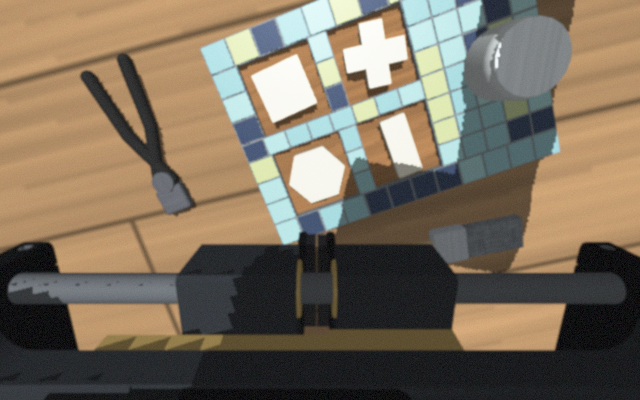

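The hex at pixel (317,174) has dropped from 0.0269 to 0.0207, which matches the depth I read for the mosaic face (0.0203–0.0212). Nothing else has moved and the arm is clear.

```bash
python3 -c "
from rig import workorder
print(workorder.hand_in())"
```

```text
the job is handed in; nothing more can be done
None
```

I pressed the six-sided tile to its hard stop with about 8 N, flush with the mosaic by depth reading. The arm then drew back clear with no sign that anything else had moved, and I handed the job in; no verdict was returned.

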